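# Close the pressure cooker

### The job

Close the pressure cooker: lay its lid gently in the mouth of the pan, swing the clamp bar across until it is fully home in its catch, then screw the knob down, following it as it sinks, until the lid is firmly clamped on its seal - feel for it, and do not overtighten. Leave the other things on the table where they are, and let go at the end.

Things in the scene. Friction and masses are not known exactly. Their poses are not given: they have to be found in the camera images.
- lid: The loose round steel lid, 171 mm across, about 0.45 kg, right way up on the table. Origin: centre of its underside, z up. Below, a plug 146 mm across and 8 mm deep enters the pan's mouth; above it the flange (underside 8 mm above the origin) rests on the seal. Apart from the boss nothing on it is higher than 22 mm.
- boss (a point): Top centre of the lid's dark steel boss, 32 mm across, which stands from 20 to 46 mm above the lid's origin: the place to grip the lid, and where the clamp's foot will press.
- pan: The open steel pan, 168 mm across, standing fast on a cork mat. Origin: centre of the mat's underside, on the table; z up, y towards the catch (left), x away from the robot at yaw 0. A black rubber seal, 152 mm inside, stands 97 mm high on the rim: a soft lip carries the lid, and 0 to 5.5 mm lower (not measured, it varies) a firm bead takes the clamping. Handles reach 164 mm along +y and -y.
- mouth (a point): The centre of the pan's mouth, 90 mm above the table. The origin of the lid laid on the seal is on the same axis, 1 to 3 mm below this point, and sinks a few mm more as it is clamped.
- pivot (a point): Top centre of the upright pivot post of the clamp bar, 112 mm from the pan's centre towards the pan's -y, 178 mm above the table.
- catch (a point): Top of the catch, a steel C-hook open towards the pan's -x, 112 mm from the pan's centre towards +y, 188 mm above the table: the lid must be carried over it.
- bar (a joint): The clamp bar, flat steel 22 mm wide, underside 162 mm above the table, turning about the pivot post. Rad: 0 = home, across the mouth from the pivot into the catch (a firm stop); grows as it swings open, counterclockwise from above; at 1.57 it points along the pan's -x. Starts at 1.35 to 1.7. Stays where it is left; takes about 0.15 N m to swing; can be pushed by the knob on it.
- knob_top (a point): Top centre of the screw's round rubber-sleeved knob on the clamp bar, 112 mm from the pivot (over the lid's centre when the bar is home), 212 to 217 mm above the table at first. Its grip is 47 mm across but only 15 mm high, above a 67 mm skirt 3 mm thick. Clockwise from above it sinks 24 mm a turn (3.82 mm per rad), 7 to 19 mm in all, so the grip must follow. The sleeve gives 0.2 rad per N m.
- stem: The screw's stem with its non-turning foot. Origin: centre of the foot's underside, 23 mm across, 70 mm below knob_top. Turning freely takes about 0.36 N m. It meets the lid after 1.9 to 3.5 rad, the firm bead up to 1.5 rad later; then the torque climbs 0.38 N m per 100 N of clamping. 0.25 to 0.3 N m above free running is firm (about 70 N), 0.38 too much. Holds when let go.
- tin: A small food tin, 57 mm across and 72 mm high; leave it. Origin: centre of its underside.
- garlic: A garlic bulb, 60 mm; leave it. Origin: centre of its underside.
- spice: A spice jar with a green lid, 46 mm across and 105 mm high; leave it. Origin: centre of its underside.
- peeler: A green-handled peeler, 170 x 25 x 18 mm, lying on the table; leave it. Origin: centre of its underside.

How it is judged:
On the way, in this order (a step that is already met when the one before it is completed fails the run):
1. the lid sits level in the mouth of the pan, let go (horizontal distance between lid and mouth below 0.006 m and z of lid in the frame of pan below 0.0915 m and angle between lid's own z axis and vertical below 0.035 rad and contact force between the fingers and lid below 0.5 N), for 0.2 s.
2. the clamp bar is home in its catch, the stem's foot still clear of the lid (value of joint bar below 0.04 rad and contact force between stem and lid below 0.5 N), for 0.1 s.
At the end, for the whole second after the job is handed in: The lid sits level in the pan's mouth (within 6 mm of its centre and 2 degrees), the bar is home in its catch (within 0.04 rad), and the stem's foot presses on the lid with 50 to 100 N, the screw holding by itself; the other things are within 30 mm of where they were (contact force between stem and lid above 50 N and value of joint bar below 0.04 rad and horizontal distance between lid and mouth below 0.006 m and angle between lid's own z axis and vertical below 0.035 rad); the robot touches nothing.
It fails at once if the screw is overtightened: more than 100 N on the lid (contact force between stem and lid above 100 N).
It fails at once if the lid is dropped or flung (faster than 1 m/s) (linear speed of lid above 1 m/s).
It fails at once if another thing is shifted more than 30 mm (distance of any of tin, garlic, spice, peeler from where it was at the start of the episode above 0.03 m).
It also fails if it takes over 72 s, if anything falls off the work surface, if the arm or the gripper's body presses on something with over 40 N, if the wrist force passes 120 N, or if a joint passes its speed limit or range.

### The arm

A 6-joint arm with a two-finger parallel gripper is mounted at the origin on a cart in front of the work surface, level with it; the furniture and walls round the work are solid. World frame = base frame: x ahead of the robot, y to its left, z up, the work surface at z = 0. Lengths are in m, angles in rad, forces in N, time in s.
With the tool pointing down it reaches from about 0.3 to 0.95 m from the base axis. Payload 3.1 kg.
Tool frame: the origin (TCP) lies midway between the tips of the shut fingers; the grasp point (between the pads) lies 19 mm behind it (arm.tcp_to_grasp is the z of the grasp point in the tool frame, in m); z points along the fingers, y is the line along which they close (so a half turn about z gives the same grasp; the last joint's range is limited). The gripper opens to 85 mm and grips with 20 to 120 N. Pads are 22 mm wide; open, the fingers measure 114 mm over their backs; the gripper's body (76 mm by 85 mm) begins 54 mm behind the grasp point. The pads swing forward as they close: fully open they stand 13 mm farther back than shut.
Start: joints at [1.14, 0.308, 1.634, -0, 1.2, -0.07], TCP at [0.221, 0.585, 0.231] pointing down, gripper open.
Joint ranges: [-3.06, 3.06], [-0.79, 1.96], [0.05, 2.63], [-1.19, 4.34], [0.05, 2.64], [-2.94, 2.94]. Speed limits (rad/s): [2.79, 2.79, 3.14, 3.14, 3.14, 3.14].

### API

Orientations are given as a unit quaternion [x, y, z, w].
In Python, from rig import arm gives the robot as it stands.
- The arm moves only by the shell command python3 -m crank 'ROWS' [FORCE]. ROWS is JSON, one flat list of numbers, 7 for each row, row after row: the turn, a rotation vector about the tool's x, y, z each as a share of 360 degrees, from -1 to 1, then the shift along the tool's x, y, z each as a share of 500 mm, from -1 to 1, then the gripper command: -1 is shut, 1 is fully open, values between are in proportion. A call has 1 to 12 rows; each row shifts and turns the commanded pose from where the row before left it, along the tool's axes as they then stand; what a row does not reach is not made up. A row lasts 1/10 s, in which the tool goes at most 50 mm and 8.59 degrees, less where a joint would pass 70% of its speed; a pose out of reach is approached as far as the arm can. A call with a number of a shift or a turn outside -1 to 1 is refused whole. A call with a gripper value outside its range is refused whole. The fingers move at their own pace and stop on an object; FORCE is the grip in N (left out, the last holds). Time passes only in rows, so rows that do not move let the fingers close. It gives the time, the measured TCP pose, the force, the opening and the grip force at its end, in the units of the state.
- arm.sense(): the state, without advancing time (a new reading comes with each control period).
- arm.snapshot(name): name is "scene" or "top" or "wrist"; returns the picture (420x560x3 uint8, red, green, blue); there is no depth.
- arm.camera_model(name): a dict with "camera_matrix" (3x3 intrinsics, pixels), "dist_coeffs" ([k1, k2, p1, p2, k3] as OpenCV has them; the pictures are not rectified), "rvec" (rotation vector, rad) and "tvec" (3), from world to camera coordinates, as OpenCV has them; the wrist camera has in their place "tool_from_camera" (4x4, takes a point from camera to tool coordinates, whose origin is the TCP and whose axes are the flange's). Camera axes: x right, y down, z forward; pixel columns grow to the right and rows downward; lengths in m; the calibration is good to about 2 mm. A picture is of the moment at which its call begins: read the wrist's pose just before it. camera_model takes no time and is no camera call.
- arm.hand_in(): hands the job in; it is judged then, once.
The state is a dict: "clock": time; "joint_positions": joint angles; "dq": joint speeds; "effort": joint torques, N m; "ee_pos": TCP position; "ee_rot": TCP orientation; "wrist_force": force on the tool from outside, world axes, zero at the start; "torque": the same for the moment, N m; "width": opening from 0.0 (shut) to 1.0 (fully open); "grasp_force": force on a finger pad.
Only numpy, scipy, OpenCV 4.12 (cv2) and the standard library are available. Lean on these libraries where they do the work, as an engineer would, in place of code of your own. Each camera call takes 0.05 s, during which the arm holds its last target. There are 200 camera calls.

## Working session

There is one attempt and no reset: what is moved stays moved. The work goes in short steps, Python scripts to look and compute and a shell command to move; the robot and the scene stay as the last step left them, time stands still between calls to the robot, and variables do not carry over. Pictures are saved under pics/ and viewed, at most 12 in all, crops included, and the job is handed in when it is done.

```bash
mkdir -p pics; ls
python3 - <<'E'
from rig import arm
import cv2,numpy as np
for n in ("top","scene"):
    im=arm.snapshot(n); cv2.imwrite(f"pics/{n}0.png",im[:,:,::-1]); 
    m=arm.camera_model(n); print(n,m)
print(arm.camera_model("wrist")); print(arm.sense())
E
```

```text
pics
top {'camera_matrix': array([[526.51432931,   0.        , 275.85999129],
       [  0.        , 526.51432931, 211.2546442 ],
       [  0.        ,   0.        ,   1.        ]]), 'dist_coeffs': array([-0.08869823,  0.        ,  0.        ,  0.        ,  0.        ]), 'rvec': array([ 2.14236318, -2.08695859,  0.21192789]), 'tvec': array([-0.0624011 ,  0.53350205,  1.51791236])}
scene {'camera_matrix': array([[465.33598161,   0.        , 280.45906199],
       [  0.        , 465.33598161, 208.56527131],
       [  0.        ,   0.        ,   1.        ]]), 'dist_coeffs': array([-0.03698216,  0.        ,  0.        ,  0.        ,  0.        ]), 'rvec': array([ 2.02637231, -1.25048291,  0.54498605]), 'tvec': array([-0.295885  ,  0.41376422,  1.19494929])}
{'camera_matrix': array([[315.8086192 ,   0.        , 278.00882613],
       [  0.        , 315.8086192 , 207.50033362],
       [  0.        ,   0.        ,   1.        ]]), 'dist_coeffs': array([-0.0135537,  0.       ,  0.       ,  0.       ,  0.       ]), 'tool_from_camera': array([[ 3.59499263e-04, -9.53007442e-01, -3.02946673e-01,
 
[... 273 characters left out ...]
e+00]])}
{'clock': 0.1, 'joint_positions': array([ 1.14029306e+00,  3.08933331e-01,  1.63508528e+00,  6.54368473e-06,
        1.19972002e+00, -6.96681745e-02]), 'dq': array([-0.00026555, -0.00306854, -0.00389304, -0.00032932, -0.00048425,
        0.00110545]), 'effort': array([-1.05536707e-03, -4.16417527e+01, -2.77641338e+01, -1.04227240e-04,
        4.15021379e-03,  3.90742841e-06]), 'ee_pos': array([0.22034436, 0.5840515 , 0.23013995]), 'ee_rot': array([ 1.79441424e-01,  9.83768074e-01, -1.03885213e-03, -2.68503095e-04]), 'wrist_force': array([ 0.30222515,  0.42449962, -0.02451783]), 'torque': array([-0.00650214,  0.05256895,  0.03371715]), 'grasp_force': 0.0, 'width': 1.0042691441440066}
```

View pics/top0.png

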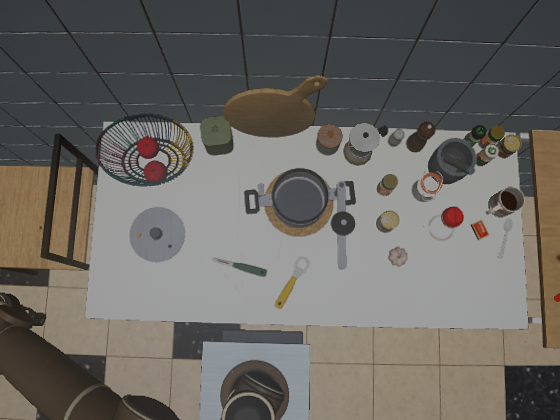

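View pics/scene0.png

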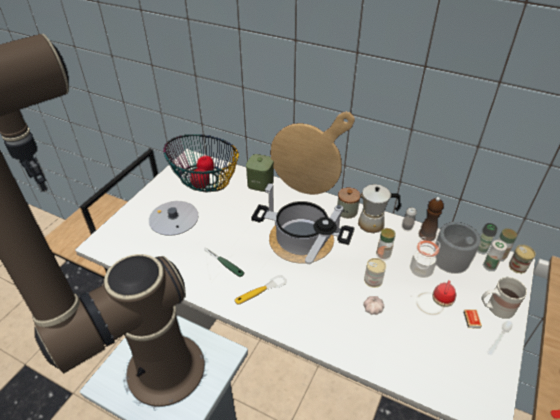

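The top view shows the lid at about (157,234) with its boss at (155,233). The pan is at (300,197), the knob at (343,223), the pivot near (342,183) and the catch near (262,190). Next I'll enlarge the pan area and cast rays.

```bash
cat > h.py <<'E'
from rig import arm
import cv2,numpy as np
from scipy.spatial.transform import Rotation as R
def ray(name,uv,st=None):
    m=arm.camera_model(name)
    p=cv2.undistortPoints(np.array([[uv]],float),m["camera_matrix"],m["dist_coeffs"])[0,0]
    d=np.array([p[0],p[1],1.])
    if name=="wrist":
        T=m["tool_from_camera"]; Q=R.from_quat(st["ee_rot"]).as_matrix()
        return st["ee_pos"]+Q@T[:3,3], Q@T[:3,:3]@d
    Rm=cv2.Rodrigues(m["rvec"])[0]; return -Rm.T@m["tvec"], Rm.T@d
def onz(name,uv,z,st=None):
    o,d=ray(name,uv,st); return o+d*(z-o[2])/d[2]
def proj(name,P,st=None):
    m=arm.camera_model(name)
    if name=="wrist":
        T=m["tool_from_camera"]; Q=R.from_quat(st["ee_rot"]).as_matrix()
        c=(np.linalg.inv(T)@np.append(Q.T@(np.array(P)-st["ee_pos"]),1))[:3]
        return cv2.projectPoints(c[None],np.zeros(3),np.zeros(3),m["camera_matrix"],m["dist_coeffs"])[0][0,0]
    return cv2.projectPoints(np.array([P],float),m["rvec"],m["tvec"],m["camera_matrix"],m["dist_coeffs"])[0][0,0]
E
python3 - <<'E'
from h import *
im=cv2.imread("pics/top0.png")
g=im.astype(int)
for nm,uv,z in [("boss",(155,233),.046),("lid",(157.5,234),.02),("pan",(300,197),.097),("knob",(343,223),.2145),("pivot",(342,183),.178),("catch",(262,190),.188),("mat",(299,203),.01)]:
    print(nm,onz("top",uv,z).round(3))
a=cv2.resize(im[150:280,220:380],None,fx=4,fy=4,interpolation=cv2.INTER_CUBIC)
b=cv2.resize(cv2.imread("pics/scene0.png")[165:275,235:395],None,fx=3,fy=3,interpolation=cv2.INTER_CUBIC)
cv2.imwrite("pics/topc.png",a); cv2.imwrite("pics/scc.png",b)
E
```

```text
boss [0.461 0.311 0.046]
lid [0.462 0.309 0.02 ]
pan [ 0.57  -0.118  0.097]
knob [ 0.475 -0.229  0.214]
pivot [ 0.595 -0.231  0.178]
catch [ 0.566 -0.009  0.188]
mat [ 0.572 -0.119  0.01 ]
```

View pics/topc.png

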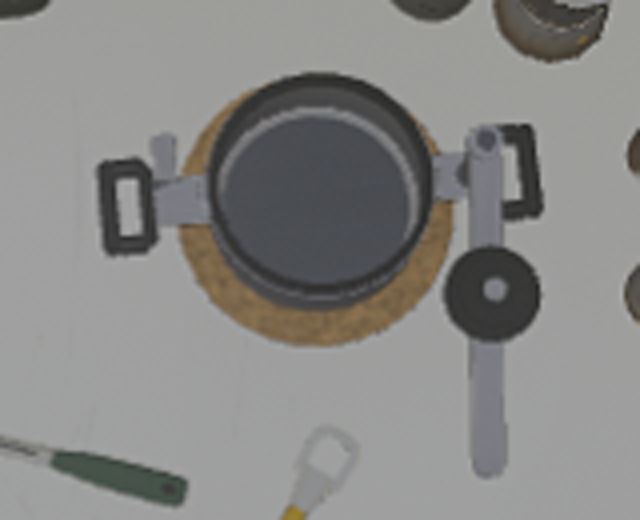

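Run:
```python
from h import *
print("cam",ray("top",(280,210)))
c=lambda X,Y:(220+X/4-.4,150+Y/4-.4)
for nm,p,z in [("pan",(321,182),.097),("handL",(128,206),.075),("handR",(523,172),.075),("pivot",(485,138),.178),("knob",(492,294),.2),("knobtop",(495,289),.2145),("catch",(163,140),.188),("barend",(488,475),.162)]:
    print(nm,onz("top",c(*p),z).round(4))
# seal: dark ring fit; lid by threshold
im=cv2.imread("pics/top0.png"); g=cv2.cvtColor(im,cv2.COLOR_BGR2GRAY)
roi=g[195:275,115:205]; m=((roi<145)).astype(np.uint8)
n,l,s,ce=cv2.connectedComponentsWithStats(m)
for i in range(1,n):
    if s[i,4]>30: print(s[i],ce[i]+[115,195])
m=(g[195:275,115:205]<80).astype(np.uint8)
n,l,s,ce=cv2.connectedComponentsWithStats(m)
for i in range(1,n):
    if s[i,4]>30: print("dark",s[i],ce[i]+[115,195],onz("top",ce[i]+[115,195],.044))
print(g[234,115:205])
```

```text
cam (array([ 0.22081148, -0.05487652,  1.59399094]), array([ 0.20239867, -0.00368126, -0.97933076]))
pan [ 0.5761 -0.1174  0.097 ]
handL [0.5594 0.024  0.075 ]
handR [ 0.593  -0.2683  0.075 ]
pivot [ 0.5914 -0.2275  0.178 ]
knob [ 0.4773 -0.2296  0.2   ]
knobtop [ 0.4781 -0.2298  0.2145]
catch [ 0.5814 -0.0043  0.188 ]
barend [ 0.359  -0.2319  0.162 ]
[  14   12   57   56 2442] [156.81859132 234.1998362 ]
dark [38 33  9 11 39] [158.1025641 234.       ] [0.45828974 0.30195038 0.044     ]
[157 157 157 158 158 157 157 157 157 158 157 158 158 159 139 120 121 122
 121 122 123 120 118 117 118  90 117 123 121 121 122 121 123 121 119  80
  82  81  81  81  82  81  82  81  67  59  69  92 126 123 125 124 125 126
 124 123 124 125 126 127 126 126 125 126 126 125 126 126 125 134 154 161
 160 159 160 160 159 159 159 159 159 159 160 160 160 160 159 159 160 159]
```

Estimates agree with each other: pan (0.576,-0.117) with yaw about 0.114, bar about 1.47 rad, lid about (0.46,0.309). I'm moving over the lid for a close look.

```bash
python3 -m crank '[0,0,0,-0.08,-0.043,0,1, 0,0,0,-0.08,-0.043,0,1, 0,0,0,-0.08,-0.043,0,1, 0,0,0,-0.08,-0.043,0,1, 0,0,0,-0.08,-0.043,0.01,1, 0,0,0,-0.08,-0.043,0.02,1, 0,0,0,-0.08,-0.043,0.03,1, 0,0,0,-0.08,-0.043,0.03,1, 0,0,0,0,0,0,1,0,0,0,0,0,0,1]'
python3 - <<'E'
from h import *
st=arm.sense(); im=arm.snapshot("wrist"); cv2.imwrite("pics/w1.png",im[:,:,::-1])
print(st["ee_pos"],st["ee_rot"],proj("wrist",[.46,.309,.046],st))
E
```

```text
clock: 1.1
ee_pos: [0.4593, 0.3097, 0.1853]
ee_rot: [0.181, 0.984, -0.001, -0.001]
wrist_force: [-0.1, 0.6, 0.2]
width: 1.0
grasp_force: 0.0
[0.45927344 0.30966163 0.18531181] [ 1.80867346e-01  9.83506827e-01 -5.22365442e-04 -1.02546283e-03] [276.18943613 197.55370888]
```

View pics/w1.png

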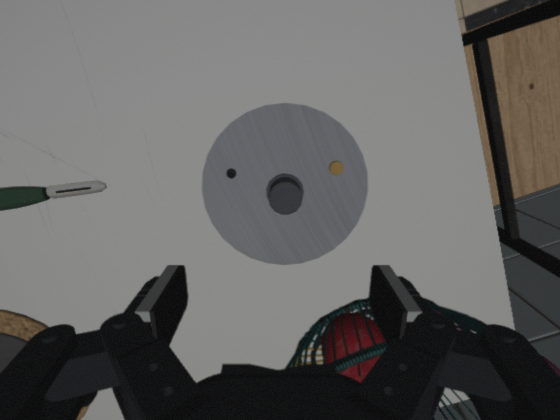

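The wrist view shows the lid disc centred at about (285,184) and the boss top at about (285.5,195).

Run:
```python
from h import *
st=arm.sense(); im=cv2.imread("pics/w1.png"); g=cv2.cvtColor(im,cv2.COLOR_BGR2GRAY)
m=((g[95:275,195:375]<130)).astype(np.uint8); n,l,s,ce=cv2.connectedComponentsWithStats(m)
i=1+np.argmax(s[1:,4]); cs=cv2.findContours((l==i).astype(np.uint8),cv2.RETR_EXTERNAL,cv2.CHAIN_APPROX_NONE)[0]
(c,ax,_)=cv2.fitEllipse(max(cs,key=len)); c=np.array(c)+[195,95]
P=onz("wrist",c,.018,st); Q=onz("wrist",(285.5,194.5),.046,st); print(c,ax,P,Q)
M=R.from_quat(st["ee_rot"]).as_matrix()
for p in (P,Q): print("tool delta",M.T@(p-st["ee_pos"]))
```

```text
[284.47296143 183.49660492] (161.32789611816406, 166.0045623779297) [0.45661209 0.32021665 0.018     ] [0.46033519 0.31922394 0.046     ]
tool delta [0.00539437 0.00805783 0.16790259]
tool delta [0.00159368 0.00843641 0.13989798]
```

```bash
python3 -m crank '[0,0,0,0.003,0.008,0.05,1, 0,0,0,0.003,0.008,0.08,1, 0,0,0,0,0,0.06,1, 0,0,0,0,0,0.02,1, 0,0,0,0,0,0,1,0,0,0,0,0,0,1]'
python3 - <<'E'
from h import *
st=arm.sense(); im=arm.snapshot("wrist"); cv2.imwrite("pics/w2.png",im[:,:,::-1])
print(st["ee_pos"],st["ee_rot"],proj("wrist",[.46,.3195,.046],st),proj("wrist",[.46,.3195,.018],st))
E
```

```text
clock: 1.75
ee_pos: [0.46, 0.3207, 0.0827]
ee_rot: [0.179, 0.984, 0.001, 0.001]
wrist_force: [0.0, 0.5, 0.2]
width: 1.003
grasp_force: 0.0
[0.46000595 0.32074341 0.08268804] [1.78816061e-01 9.83881787e-01 8.15799884e-04 8.83161720e-04] [273.81683751 241.92591635] [274.17694446 225.56812773]
```

View pics/w2.png

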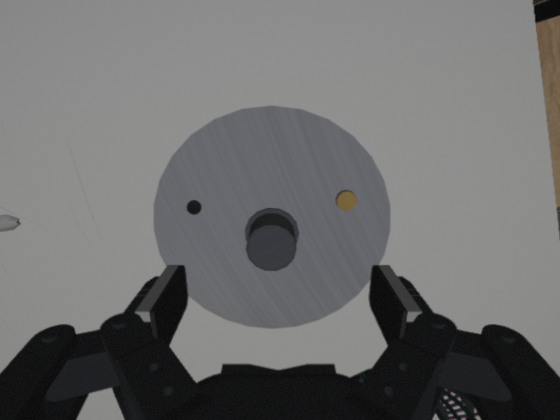

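The boss top is at (271.5,245), so it's about 2 mm off in each axis. I'm correcting, descending and gripping.

```bash
python3 -m crank '[0,0,0,-0.004,-0.004,0.04,1, 0,0,0,0,0,0.04,1, 0,0,0,0,0,0.03,1, 0,0,0,0,0,0.012,1, 0,0,0,0,0,0,1, 0,0,0,0,0,0,-1,0,0,0,0,0,0,-1,0,0,0,0,0,0,-1,0,0,0,0,0,0,-1,0,0,0,0,0,0,-1]' 80; python3 -m crank '[0,0,0,0,0,0,-1,0,0,0,0,0,0,-1,0,0,0,0,0,0,-1]'
```

```text
clock: 2.8
ee_pos: [0.461, 0.3169, 0.0214]
ee_rot: [0.179, 0.984, -0.0, 0.0]
wrist_force: [-1.1, -1.7, 4.7]
width: 0.347
grasp_force: 79.0
clock: 3.1
ee_pos: [0.461, 0.3169, 0.0214]
ee_rot: [0.179, 0.984, 0.0, 0.0]
wrist_force: [-1.4, -1.5, 5.6]
width: 0.348
grasp_force: 79.1
```

```bash
python3 -m crank '[0,0,0,0,0,-0.01,-1, 0,0,0,0,0,-0.03,-1, 0,0,-0.01,0,0,-0.06,-1, 0,0,-0.02,0,0,-0.08,-1, 0,0,-0.02,0,0,-0.09,-1, 0,0,-0.02,0,0,-0.09,-1, 0,0,-0.02,0,0,-0.09,-1, 0,0,-0.02,0,0,-0.09,-1, 0,0,-0.02,0,0,-0.09,-1, 0,0,-0.02,0,0,-0.09,-1, 0,0,-0.02,0,0,-0.05,-1, 0,0,-0.01,0,0,-0.03,-1]'
python3 - <<'E'
from h import *
st=arm.sense(); M=R.from_quat(st["ee_rot"]).as_matrix(); print(M.round(3),st["joint_positions"],st["width"])
xt=M[:,0]; t=np.array([.576,-.115,.43])-.14*xt; print(t, (M.T@(t-st["ee_pos"])/.5).round(3))
E
```

```text
clock: 4.3
ee_pos: [0.4605, 0.3169, 0.4242]
ee_rot: [-0.377, 0.926, 0.0, 0.002]
wrist_force: [0.4, 0.1, -5.2]
width: 0.345
grasp_force: 80.0
[[-0.715 -0.699  0.004]
 [-0.699  0.715  0.002]
 [-0.005 -0.001 -1.   ]] [ 5.24840941e-01  6.40446808e-02  1.53953331e+00  1.02608306e-04
  1.53328405e+00 -1.81989061e+00] 0.34490948633064455
[ 0.67612224 -0.01714746  0.43064538] [ 0.159 -0.779 -0.013]
```

```bash
python3 -m crank '[0,0,0,0.008,-0.04,0,-1, 0,0,0,0.016,-0.08,0,-1, 0,0,0,0.016,-0.08,0,-1, 0,0,0,0.016,-0.08,0,-1, 0,0,0,0.016,-0.08,0,-1, 0,0,0,0.016,-0.08,0,-1, 0,0,0,0.016,-0.08,0,-1, 0,0,0,0.016,-0.08,0,-1, 0,0,0,0.016,-0.08,0,-1, 0,0,0,0.016,-0.08,0,-1, 0,0,0,0.008,-0.02,0,-1, 0,0,0,0,0,0,-1]'
python3 -m crank '[0,0,0,0,0,0,-1,0,0,0,0,0,0,-1]'
python3 - <<'E'
from h import *
st=arm.sense(); im=arm.snapshot("wrist"); cv2.imwrite("pics/w3.png",im[:,:,::-1])
print(st["ee_pos"],st["ee_rot"],proj("wrist",[.576,-.115,.097],st))
t=arm.snapshot("top"); cv2.imwrite("pics/top1.png",t[:,:,::-1])
E
```

```text
clock: 5.5
ee_pos: [0.6743, -0.0207, 0.4189]
ee_rot: [-0.374, 0.927, 0.001, -0.001]
wrist_force: [-0.8, 0.5, -5.5]
width: 0.346
grasp_force: 80.5
clock: 5.7
ee_pos: [0.6738, -0.0172, 0.4205]
ee_rot: [-0.376, 0.926, 0.001, -0.0]
wrist_force: [0.3, 0.2, -5.5]
width: 0.345
grasp_force: 80.5
[ 0.67381651 -0.01716383  0.42048162] [-3.76378634e-01  9.26465765e-01  5.49455725e-04 -9.57154457e-05] [275.06867374  59.02761846]
```

View pics/w3.png

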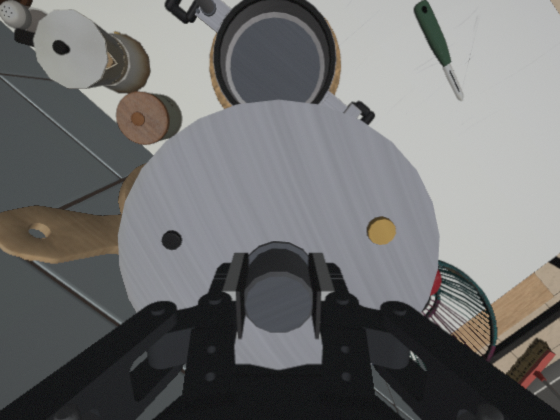

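The lid blocks the lower part of the view. The pan's black seal ring is centred near (276,49), spanning columns 216 to 337, and the lid hangs level. I'll fit the ring in both the wrist and top views.

```bash
cat > fit.py <<'E'
from h import *
def ring(g,c,rr,thr):  # outer edge of dark ring: scan inward from rmax
    pts=[]
    for a in np.arange(0,2*np.pi,.05):
        d=np.array([np.cos(a),np.sin(a)])
        r=np.arange(rr[0],rr[1],.25); p=np.array(c)+r[:,None]*d
        if p.min()<1 or (p[:,0]>558).any() or (p[:,1]>418).any(): continue
        v=cv2.remap(g.astype(np.float32),p[:,0].astype(np.float32)[None],p[:,1].astype(np.float32)[None],cv2.INTER_LINEAR)[0]
        k=np.where(v<thr)[0]
        if len(k) and k[-1]<len(r)-2: pts.append(p[k[-1]])
    return np.array(pts)
def circ(name,pts,z,st=None):
    P=np.array([onz(name,p,z,st)[:2] for p in pts])
    for _ in range(6):
        A=np.c_[2*P,np.ones(len(P))]; x=np.linalg.lstsq(A,(P**2).sum(1),rcond=None)[0]
        r=np.sqrt(x[2]+x[:2]@x[:2]); e=np.linalg.norm(P-x[:2],axis=1)-r
        k=abs(e)<max(.0015,2*e.std());
        if k.all(): break
        P=P[k]
    return x[:2].round(4),round(r,4),len(P),e.std().round(5)
E
python3 - <<'E'
from fit import *
st=arm.sense()
w=cv2.cvtColor(cv2.imread("pics/w3.png"),cv2.COLOR_BGR2GRAY)
print(w[49,205:245],w[49,320:350])
t=cv2.cvtColor(cv2.imread("pics/top0.png"),cv2.COLOR_BGR2GRAY)
t1=cv2.cvtColor(cv2.imread("pics/top1.png"),cv2.COLOR_BGR2GRAY)
print(t[195,265:340])
for thr in (45,55,65):
  print(thr,circ("wrist",ring(w,(276,49),(52,72),thr),.097,st))
  print("top",circ("top",ring(t,(299.8,195),(23,34),thr),.097))
# lid in top1
tp=proj("top",[*st["ee_pos"][:2],st["ee_pos"][2]-.0214+.01]); print("lid exp px",tp)
E
```

```text
[191 191 191 191 187 165 122 117 109  52  32  31  34  28  26  47  67  68
  67  69  68  71  83 115 132 133 133 122  93  81  80  81  79  79  79  77
  78  77  77  78] [113 104  73  53  50  51  51  49  38  24  30  31  34  33  49 104 119 120
 125 149 181 193 190 191 191 192 192 191 190 191]
[117 125 124 125 120 124 104  66  52  80 108  96  81  78  79  78  78  78
  78  78  77  77  77  77  77  77  77  77  76  77  77  77  77  77  77  76
  76  76  76  77  77  77  77  77  76  78  79  77  78  77  79  77  78  77
  77  75 106 120 104  77  59  51  46  92 111 120 122 122 124 103  80  71
  96 120 123]
45 (array([ 0.5785, -0.1151]), np.float64(0.0809), 66, np.float64(0.00019))Traceback (most recent call last):
  File "<stdin>", line 10, in <module>
  File "fit.py", line 15, in circ
    A=np.c_[2*P,np.ones(len(P))]; x=np.linalg.lstsq(A,(P**2).sum(1),rcond=None)[0]
                                                      ~~~~~~~~~~^^^
    return umr_sum(a, axis, dtype, out, keepdims, initial, where)
numpy.exceptions.AxisError: axis 1 is out of bounds for array of dimension 1
```

Run:
```python
from fit import *
st=arm.sense()
w=cv2.cvtColor(cv2.imread("pics/w3.png"),cv2.COLOR_BGR2GRAY)
M=R.from_quat(st["ee_rot"]).as_matrix()
print(M.T@np.array([1,0,0]))
# lid edge via Canny points near expected ellipse
e=cv2.Canny(w,40,100); ys,xs=np.nonzero(e)
exp=[proj("wrist",st["ee_pos"]+M@np.array([.0855*np.cos(a),.0855*np.sin(a),.0214-.010]),st) for a in np.arange(0,6.28,.01)]
exp=np.array(exp); pts=np.c_[xs,ys].astype(float)
d=np.array([np.min(np.hypot(*(exp-p).T)) for p in pts]); pts=pts[(d<10)&(pts[:,1]<215)]
print(len(pts),exp.min(0),exp.max(0))
for h in (.009,.012,.016,.02): 
    r=circ("wrist",pts,st["ee_pos"][2]-.0214+h,st); print(h,r,(M.T@(np.append(r[0],0)-[*st["ee_pos"][:2],0]))[:2].round(4))
P=np.array([.5785,-.1151]); c=np.array([*st["ee_pos"][:2]]); print((M.T@np.append(P-c,0)).round(4), st["ee_pos"])
```

```text
[-7.16375945e-01 -6.97714470e-01  1.52934314e-04]
795 [114.45685803  87.29232409] [436.05548294 381.70937803]
0.009 (array([ 0.6719, -0.0195]), np.float64(0.0824), 761, np.float64(0.00228)) [ 0.0032 -0.0002]
0.012 (array([ 0.6709, -0.0205]), np.float64(0.0808), 761, np.float64(0.00224)) [ 0.0046 -0.0002]Traceback (most recent call last):
  File "<stdin>", line 13, in <module>
  File "fit.py", line 13, in circ
    P=np.array([onz(name,p,z,st)[:2] for p in pts])
                ~~~^^^^^^^^^^^^^
  File "h.py", line 13, in onz
    o,d=ray(name,uv,st); return o+d*(z-o[2])/d[2]
        ~~~^^^^^^^^^^^^
  File "h.py", line 5, in ray
    m=arm.camera_model(name)
ValueError: time passes only in moves, steps and waits
```

```bash
sed -i 's/^def ray/import functools\n_cm=functools.lru_cache(None)(arm.camera_model)\ndef ray/; s/m=arm.camera_model(name)/m=_cm(name)/' h.py
cat >> fit.py <<'E'
def edge(g,c,r0,r1,angs):  # strongest step along rays
    pts=[]
    for a in angs:
        d=np.array([np.cos(a),np.sin(a)]); r=np.arange(r0,r1,.5); p=(np.array(c)+r[:,None]*d).astype(np.float32)
        v=cv2.remap(g.astype(np.float32),p[:,0][None],p[:,1][None],cv2.INTER_LINEAR)[0]
        k=np.argmax(abs(np.convolve(v,[1,1,1,-1,-1,-1],"valid"))); pts.append(p[k+2]+.25*d)
    return np.array(pts,float)
E
python3 - <<'E'
from fit import *
st=arm.sense()
w=cv2.cvtColor(cv2.imread("pics/w3.png"),cv2.COLOR_BGR2GRAY)
M=R.from_quat(st["ee_rot"]).as_matrix()
pts=edge(w,(279,240),125,175,np.arange(-3.5,.36,.03)); 
print(pts[::12].round(0).tolist())
for h in (.008,.012,.016,.02): 
    r=circ("wrist",pts,st["ee_pos"][2]-.0214+h,st); print(h,r,(M.T@(np.append(r[0],0)-[*st["ee_pos"][:2],0]))[:2].round(4))
print("boss exp",proj("wrist",st["ee_pos"]+M@np.array([0,0,.0214-.046]),st))
v=cv2.imread("pics/w3.png")[90:350,200:360]; cv2.imwrite("pics/w3c.png",cv2.resize(v,None,fx=2.2,fy=2.2))
E
```

```text
[[128.0, 297.0], [118.0, 240.0], [132.0, 185.0], [164.0, 139.0], [211.0, 113.0], [261.0, 101.0], [311.0, 103.0], [368.0, 107.0], [401.0, 153.0], [431.0, 200.0], [438.0, 256.0]]
0.008 (array([ 0.6781, -0.0111]), np.float64(0.0874), 110, np.float64(0.00036)) [-0.0071  0.0015]
0.012 (array([ 0.6766, -0.0126]), np.float64(0.0852), 110, np.float64(0.00035)) [-0.005   0.0015]
0.016 (array([ 0.675 , -0.0141]), np.float64(0.0829), 110, np.float64(0.00034)) [-0.0028  0.0015]
0.02 (array([ 0.6735, -0.0156]), np.float64(0.0807), 110, np.float64(0.00034)) [-0.0007  0.0015]
boss exp [274.80932239 295.71184162]
```

View pics/w3c.png

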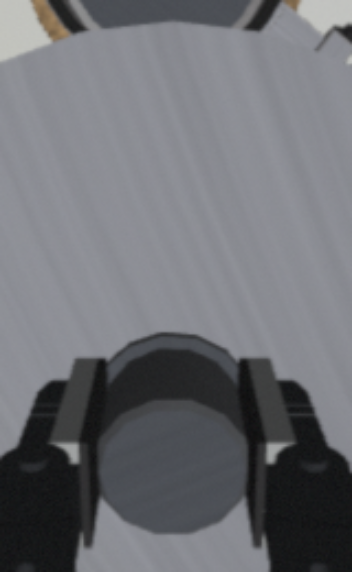

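Run:
```python
from h import *
st=arm.sense(); M=R.from_quat(st["ee_rot"]).as_matrix()
f=lambda x,z: proj("wrist",st["ee_pos"]+M@np.array([x,0.0015,z]),st)[1].round(1)
for x0 in (0,-.0025,-.005):
  print(x0,"base back (241.4)",f(x0+.016,.0014),"top back(271.8)",f(x0+.016,-.0246),"top front(333.2)",f(x0-.016,-.0246),"edge(101)",f(x0+.0855,.0094))
```

```text
0 base back (241.4) 237.3 top back(271.8) 262.1 top front(333.2) 326.9 edge(101) 87.0
-0.0025 base back (241.4) 241.9 top back(271.8) 267.5 top front(333.2) 331.6 edge(101) 92.9
-0.005 base back (241.4) 246.6 top back(271.8) 272.9 top front(333.2) 336.2 edge(101) 98.8
```

Lid offset in hand is about -3.5 mm in tool x and the camera bias in y is about 1.5 mm. I'm moving over the mouth and lowering to about 15 mm above the seal.

```bash
python3 -m crank '[0,0,0,0.04,-0.002,0,-1, 0,0,0,0.06,-0.002,0,-1, 0,0,0,0.06,-0.002,0,-1, 0,0,0,0.06,-0.002,0,-1, 0,0,0,0.04,-0.002,0,-1, 0,0,0,0.02,0,0,-1, 0,0,0,0,0,0.06,-1, 0,0,0,0,0,0.09,-1, 0,0,0,0,0,0.09,-1, 0,0,0,0,0,0.09,-1, 0,0,0,0,0,0.09,-1, 0,0,0,0,0,0.06,-1]'
python3 -m crank '[0,0,0,0,0,0.05,-1, 0,0,0,0,0,0.03,-1, 0,0,0,0,0,0.015,-1, 0,0,0,0,0,0,-1, 0,0,0,0,0,0,-1]'
python3 - <<'E'
from h import *
st=arm.sense(); M=R.from_quat(st["ee_rot"]).as_matrix(); s=np.array([.5785,-.1151]); 
print(M.round(4).tolist(), st["ee_pos"], st["joint_positions"].round(3)); tgt=s-(M@np.array([-.0035,.0015,0]))[:2]; print(tgt,(M.T@np.append(tgt-st["ee_pos"][:2],0)).round(4))
t=arm.snapshot("top"); cv2.imwrite("pics/top2.png",t[:,:,::-1])
w=arm.snapshot("wrist"); cv2.imwrite("pics/w4.png",w[:,:,::-1])
cv2.imwrite("pics/both.png",np.hstack([cv2.resize(t[130:260,220:380,::-1],(400,325)),cv2.resize(w[:,:,::-1],(400,325))]))
E
```

```text
clock: 7.0
ee_pos: [0.5761, -0.1183, 0.1766]
ee_rot: [-0.376, 0.927, 0.002, -0.001]
wrist_force: [-0.6, -0.5, -5.3]
width: 0.346
grasp_force: 80.4
clock: 7.5
ee_pos: [0.5791, -0.1201, 0.1343]
ee_rot: [-0.376, 0.927, -0.001, 0.001]
wrist_force: [0.5, -0.4, -4.3]
width: 0.349
grasp_force: 80.4
[[-0.7177, -0.6963, 0.0029], [-0.6963, 0.7177, -0.0006], [-0.0016, -0.0025, -1.0]] [ 0.57907216 -0.12006297  0.13430023] [-0.278  0.351  1.791  0.     0.997 -2.619]
[ 0.57703256 -0.11861378] [ 0.0005  0.0025 -0.    ]
```

View pics/both.png

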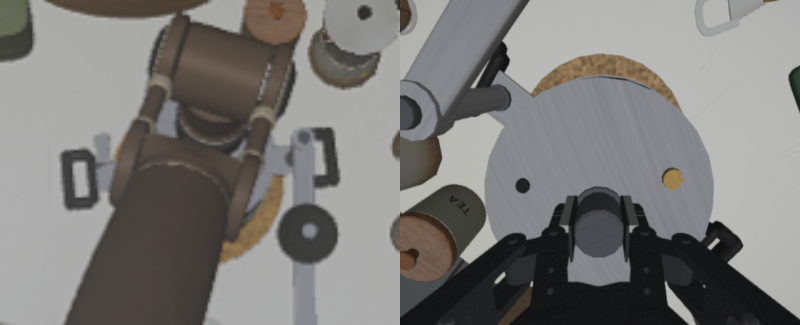

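The lid is centred over the pan and clear of the bar and post on the left, the catch is clear, and a sliver of rim shows evenly. I'm lowering in small steps and watching the force.

```bash
python3 -m crank '[0,0,0,0,0.002,0.01,-1, 0,0,0,0,0,0.01,-1, 0,0,0,0,0,0.008,-1,0,0,0,0,0,0.004,-1,0,0,0,0,0,0,-1]'; python3 -m crank '[0,0,0,0,0,0.006,-1,0,0,0,0,0,0.006,-1,0,0,0,0,0,0,-1]'
```

```text
clock: 8.1
ee_pos: [0.5764, -0.119, 0.116]
ee_rot: [-0.376, 0.927, 0.0, -0.001]
wrist_force: [0.6, -0.7, -4.6]
width: 0.347
grasp_force: 80.5
clock: 8.4
ee_pos: [0.5771, -0.1193, 0.1106]
ee_rot: [-0.376, 0.927, -0.0, 0.0]
wrist_force: [0.3, 0.4, -3.4]
width: 0.347
grasp_force: 80.7
```

```bash
python3 -m crank '[0,0,0,0,0,0.002,-1,0,0,0,0,0,0.002,-1,0,0,0,0,0,0,-1]';  python3 -m crank '[0,0,0,0,0,0.002,-1,0,0,0,0,0,0.001,-1,0,0,0,0,0,0,-1]'
```

```text
clock: 8.7
ee_pos: [0.5772, -0.1192, 0.1095]
ee_rot: [-0.376, 0.927, -0.0, 0.0]
wrist_force: [-1.3, 0.1, 0.8]
width: 0.345
grasp_force: 81.0
clock: 9.0
ee_pos: [0.5772, -0.1193, 0.1083]
ee_rot: [-0.376, 0.927, -0.0, 0.0]
wrist_force: [-2.7, 1.1, 5.9]
width: 0.346
grasp_force: 81.4
```

The lid is down on the seal, with +6 N of contact force. I'm releasing, rising straight up, then going over the knob.

```bash
python3 -m crank '[0,0,0,0,0,-0.002,-0.2,0,0,0,0,0,0,0,0,0,0,0,0,0,0.2,0,0,0,0,0,0,0.3,0,0,0,0,0,0,0.3, 0,0,0,0,0,-0.02,0.3,0,0,0,0,0,-0.06,0.3,0,0,0,0,0,-0.09,0.3,0,0,0,0,0,-0.09,0.3,0,0,0,0,0,-0.09,0.3,0,0,0,0,0,-0.06,0.3]' 30
python3 -m crank '[0,0,0,0.05,-0.004,0,0.3,0,0,0,0.08,-0.006,0,0.3,0,0,0,0.08,-0.006,0,0.5,0,0,0,0.06,-0.004,0,0.7,0,0,0,0.02,0,0,1,0,0,0,0,0,0,1,0,0,0,0,0,0,1]'
python3 - <<'E'
from h import *
st=arm.sense(); w=arm.snapshot("wrist"); cv2.imwrite("pics/w5.png",w[:,:,::-1])
print(st["ee_pos"],st["ee_rot"],st["joint_positions"].round(2),"knob",proj("wrist",[.478,-.2298,.2145],st),"pivot",proj("wrist",[.5917,-.2273,.178],st),"boss",proj("wrist",[.579,-.116,.134],st))
E
```

```text
clock: 10.1
ee_pos: [0.5782, -0.1195, 0.3185]
ee_rot: [-0.376, 0.927, -0.002, 0.003]
wrist_force: [0.6, -0.3, -0.2]
width: 0.647
grasp_force: 0.0
clock: 10.8
ee_pos: [0.4805, -0.2268, 0.3137]
ee_rot: [-0.376, 0.927, -0.0, 0.001]
wrist_force: [0.0, -0.1, 1.0]
width: 1.001
grasp_force: 0.0
[ 0.48045816 -0.2268166   0.31373834] [-3.75567780e-01  9.26794666e-01 -6.28975900e-05  6.97156918e-04] [-0.52  0.06  1.76  0.    1.32 -2.86] knob [275.65597059 202.80351995] pivot [197.87223714 272.64284773] boss [285.93202853 305.18500233]
```

View pics/w5.png

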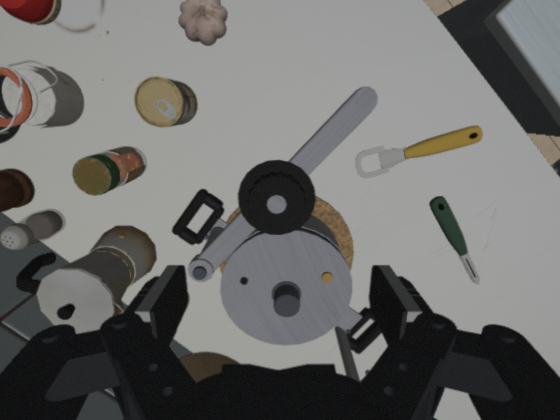

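The knob's silver centre is at (277,204), as predicted. The pivot is at (203,271), and the lid sits in the pan with its boss at (287,298). I'm lowering onto the knob and gripping.

```bash
python3 -m crank '[0,0,0,0.006,0,0.05,1,0,0,0,0,0,0.06,1,0,0,0,0,0,0.06,1,0,0,0,0,0,0.04,1,0,0,0,0,0,0.015,1,0,0,0,0,0,0,1,0,0,0,0,0,0,-1,0,0,0,0,0,0,-1,0,0,0,0,0,0,-1,0,0,0,0,0,0,-1]' 40
python3 - <<'E'
from h import *
st=arm.sense(); print(st)
M=R.from_quat(st["ee_rot"]).as_matrix(); print(M.round(3))
# constant chord per 6 deg row
p=np.array([.5896,-.2252]);k=st["ee_pos"][:2]; v=k-p; print(np.hypot(*v),np.arctan2(v[1],v[0])%6.283)
a=np.radians(6); Rz=np.array([[np.cos(a),np.sin(a)],[-np.sin(a),np.cos(a)]]); d=Rz@(v/np.hypot(*v)*.112)-v/np.hypot(*v)*.112
print("row share",(M.T@np.append(d,0)/.5).round(4),6/360)
E
```

```text
clock: 11.85
ee_pos: [0.4791, -0.23, 0.2027]
ee_rot: [-0.376, 0.927, -0.001, 0.001]
wrist_force: [0.2, -1.0, 4.2]
width: 0.521
grasp_force: 40.5
{'clock': 11.85, 'joint_positions': array([-5.29834898e-01,  1.56578904e-01,  1.88270341e+00,  3.77346827e-04,
        1.09835306e+00, -2.87081534e+00]), 'dq': array([ 0.00066145, -0.00082777,  0.00067487,  0.00109075, -0.00127815,
       -0.00088541]), 'effort': array([-2.21952209e-01, -3.10183811e+01, -2.41243207e+01, -1.63602233e-01,
        5.47314633e-02, -4.47319515e-03]), 'ee_pos': array([ 0.4790532 , -0.23004367,  0.2027183 ]), 'ee_rot': array([-0.37556445,  0.92679415, -0.00146554,  0.00133995]), 'wrist_force': array([ 0.21320967, -1.00316836,  4.18469793]), 'torque': array([ 0.08902629, -0.07316139,  0.01974227]), 'grasp_force': 40.46823441982269, 'width': 0.5210133137088132}
[[-0.718 -0.696  0.004]
 [-0.696  0.718 -0.002]
 [-0.001 -0.004 -1.   ]]
0.1106528609879016 3.18519491781948
row share [-0.0165  0.0167 -0.    ] 0.016666666666666666
```

```bash
python3 -m crank '[0,0,0.0167,-0.0165,0.0167,0,-1,0,0,0.0167,-0.0165,0.0167,0,-1,0,0,0.0167,-0.0165,0.0167,0,-1,0,0,0.0167,-0.0165,0.0167,0,-1,0,0,0,0,0,0,-1]'; python3 -c "
from h import *;s=arm.sense();print(s['torque'],s['joint_positions'][5])"
```

```text
clock: 12.35
ee_pos: [0.4881, -0.1834, 0.2027]
ee_rot: [-0.175, 0.985, -0.001, 0.003]
wrist_force: [3.4, -0.5, 4.4]
width: 0.521
grasp_force: 40.9
[-0.01184452 -0.58566417 -0.06079519] -2.366511041340096
```

```bash
python3 -m crank '[0,0,0.0167,-0.0165,0.0167,0,-1,0,0,0.0167,-0.0165,0.0167,0,-1,0,0,0.0167,-0.0165,0.0167,0,-1,0,0,0.0167,-0.0165,0.0167,0,-1,0,0,0.0167,-0.0165,0.0167,0,-1,0,0,0.0167,-0.0165,0.0167,0,-1,0,0,0.0167,-0.0165,0.0167,0,-1,0,0,0.0167,-0.0165,0.0167,0,-1,0,0,0,0,0,0,-1]'; python3 -c "
from h import *;s=arm.sense();print(s['torque'],s['joint_positions'][5])"
```

```text
clock: 13.25
ee_pos: [0.5538, -0.1219, 0.2027]
ee_rot: [0.241, 0.971, -0.002, 0.004]
wrist_force: [3.2, -3.2, 4.3]
width: 0.524
grasp_force: 41.2
[-0.67852094 -0.49128309  0.00289056] -1.3744967837436664
```

```bash
python3 -m crank '[0,0,0.0167,-0.0165,0.0167,0,-1,0,0,0.011,-0.011,0.011,0,-1,0,0,0,0,0,0,-1]'; python3 -m crank '[0,0,0.0055,-0.0055,0.0055,0,-1,0,0,0,0,0,0,-1]';python3 -m crank '[0,0,0.0055,-0.0055,0.0055,0,-1,0,0,0,0,0,0,-1]'
```

```text
clock: 13.55
ee_pos: [0.5718, -0.1171, 0.2027]
ee_rot: [0.324, 0.946, -0.001, 0.003]
wrist_force: [2.7, -5.2, 5.6]
width: 0.519
grasp_force: 41.3
clock: 13.75
ee_pos: [0.5747, -0.1167, 0.2027]
ee_rot: [0.34, 0.94, -0.001, 0.003]
wrist_force: [2.4, -4.7, 6.1]
width: 0.529
grasp_force: 41.4
clock: 13.95
ee_pos: [0.5778, -0.1163, 0.2026]
ee_rot: [0.356, 0.934, -0.002, 0.002]
wrist_force: [-0.1, -4.4, 7.0]
width: 0.528
grasp_force: 41.5
```

```bash
python3 -m crank '[0,0,0.0055,-0.0055,0.0055,0,-1,0,0,0,0,0,0,-1]'; python3 -m crank '[0,0,0.003,-0.003,0.003,0,-1,0,0,0,0,0,0,-1]'
```

```text
clock: 14.15
ee_pos: [0.5785, -0.1162, 0.2025]
ee_rot: [0.372, 0.928, -0.003, -0.002]
wrist_force: [-6.8, -5.0, 11.8]
width: 0.522
grasp_force: 42.0
clock: 14.35
ee_pos: [0.5789, -0.1162, 0.2024]
ee_rot: [0.38, 0.925, -0.004, -0.004]
wrist_force: [-10.3, -5.2, 13.8]
width: 0.523
grasp_force: 42.2
```

The bar is against its stop (-10 N), with the knob at (0.5785,-0.1162), right over the pan centre. I'm releasing and winding the wrist back for a full screwing turn.

```bash
python3 -m crank '[0,0,0,0.002,-0.002,0,0.5,0,0,0,0,0,0,1,0,0,0,0,0,0,1,0,0,0,0,0,0,1]' 80;  python3 -m crank '[0,0,-0.023,0,0,0,1,0,0,-0.023,0,0,0,1,0,0,-0.023,0,0,0,1,0,0,-0.023,0,0,0,1,0,0,-0.023,0,0,0,1,0,0,-0.023,0,0,0,1,0,0,-0.023,0,0,0,1,0,0,-0.023,0,0,0,1,0,0,-0.023,0,0,0,1,0,0,-0.023,0,0,0,1,0,0,0,0,0,0,1]'
python3 - <<'E'
from h import *
s=arm.sense();print(s['joint_positions'],s['torque'],s['ee_pos'],s['width'])
w=arm.snapshot("wrist"); t=arm.snapshot("top"); cv2.imwrite("pics/b2.png",np.hstack([cv2.resize(t[130:260,220:380,::-1],(400,325)),cv2.resize(w[:,:,::-1],(400,325))]))
E
```

```text
clock: 14.75
ee_pos: [0.5812, -0.1132, 0.2]
ee_rot: [0.382, 0.924, 0.0, -0.001]
wrist_force: [0.2, 0.0, 0.1]
width: 1.0
grasp_force: 0.0
clock: 15.85
ee_pos: [0.5816, -0.1132, 0.2003]
ee_rot: [-0.324, 0.946, 0.0, -0.0]
wrist_force: [-0.4, 0.9, 0.4]
width: 0.996
grasp_force: 0.0
[-2.65830778e-01  2.77624576e-01  1.73937045e+00  3.20019315e-04
  1.12543970e+00 -2.49687703e+00] [ 0.0064782  -0.01686931 -0.01127923] [ 0.58163387 -0.11318565  0.20032941] 0.9961986766931776
```

View pics/b2.png

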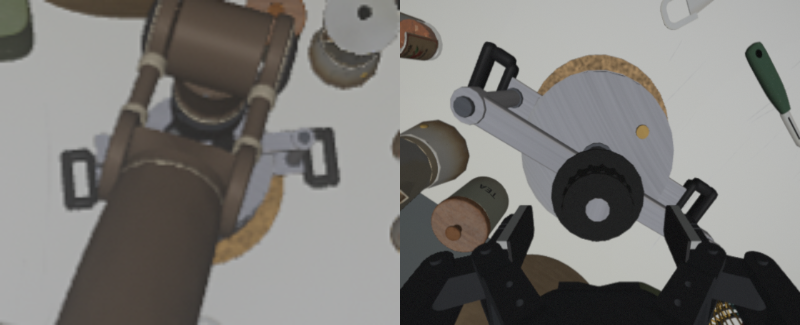

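The bar lies across the lid's centre and runs into the catch side. The knob's dot is at wrist pixel about (277,270).

Run:
```python
from h import *
st=arm.sense(); M=R.from_quat(st["ee_rot"]).as_matrix()
for z in (.212,.2145,.217):
    P=onz("wrist",(277,270),z,st); print(P,(M.T@(P-st["ee_pos"])).round(4))
```

```text
[ 0.57687639 -0.11575756  0.212     ] [ 0.0053  0.001  -0.0116]
[ 0.57578064 -0.11659817  0.2145    ] [ 0.0067  0.001  -0.0141]
[ 0.57468488 -0.11743877  0.217     ] [ 0.0081  0.001  -0.0166]
```

```bash
python3 -m crank '[0,0,0,0.01,0,-0.006,1,0,0,0,0,0,0,1,0,0,0,0,0,0,-1,0,0,0,0,0,0,-1,0,0,0,0,0,0,-1,0,0,0,0,0,0,-1,0,0,0,0,0,0,-1]' 80; python3 -m crank '[0,0,0.02,0,0,0.001,-1,0,0,0.022,0,0,0.001,-1,0,0,0,0,0,0,-1]'; python3 -c "
from h import *;s=arm.sense();print(s['torque'],s['joint_positions'][5])"
```

```text
clock: 16.65
ee_pos: [0.5782, -0.1169, 0.2046]
ee_rot: [-0.324, 0.946, -0.0, 0.0]
wrist_force: [-0.4, -0.6, 4.8]
width: 0.502
grasp_force: 80.5
clock: 16.95
ee_pos: [0.5783, -0.1169, 0.2039]
ee_rot: [-0.196, 0.981, -0.001, 0.0]
wrist_force: [-1.2, 0.1, 5.2]
width: 0.502
grasp_force: 80.8
[-0.00294844  0.18468057  0.31996319] -2.2381008016883466
```

```bash
cat > t.py <<'E'
from rig import arm
s=arm.sense();print("TQ",s['torque'].round(3),"j6",round(s['joint_positions'][5],3),"F",s['wrist_force'].round(1))
E
python3 -m crank '[0,0,0.022,0,0,0.001,-1,0,0,0.022,0,0,0.001,-1,0,0,0.022,0,0,0.001,-1,0,0,0.022,0,0,0.001,-1,0,0,0.022,0,0,0.001,-1,0,0,0.022,0,0,0.001,-1]'|grep -E "pos|width"; python3 t.py;  python3 -m crank '[0,0,0.022,0,0,0.001,-1,0,0,0.022,0,0,0.001,-1]'|grep pos; python3 t.py;python3 -m crank '[0,0,0.022,0,0,0.001,-1,0,0,0.022,0,0,0.001,-1]'|grep pos; python3 t.py
```

```text
ee_pos: [0.5783, -0.117, 0.2007]
width: 0.498
TQ [-0.072  0.184  0.321] j6 -1.405 F [-0.6 -0.4  4. ]
ee_pos: [0.5783, -0.117, 0.1997]
TQ [-0.037  0.152  0.331] j6 -1.129 F [-1.6 -0.5  4. ]
ee_pos: [0.5783, -0.117, 0.1986]
TQ [-0.152  0.196  0.336] j6 -0.853 F [-1.  -0.3  5.1]
```

```bash
python3 -m crank '[0,0,0.022,0,0,0.001,-1]'>/dev/null; python3 t.py; python3 -m crank '[0,0,0.022,0,0,0.001,-1]'>/dev/null; python3 t.py; python3 -m crank '[0,0,0.022,0,0,0.001,-1]'>/dev/null; python3 t.py; python3 -m crank '[0,0,0.022,0,0,0.001,-1]'|grep pos; python3 t.py
```

```text
TQ [-0.167  0.163  0.318] j6 -0.714 F [-0.6 -0.3  4.2]
TQ [-0.145  0.118  0.315] j6 -0.576 F [-1.5 -1.8  4.5]
TQ [-0.113  0.141  0.301] j6 -0.438 F [-0.8 -0.9  4.7]
ee_pos: [0.5783, -0.117, 0.1966]
TQ [-0.162  0.154  0.393] j6 -0.3 F [-0.8 -0.7  4.5]
```

```bash
python3 -m crank '[0,0,0.015,0,0,0.001,-1]'>/dev/null; python3 t.py; python3 -m crank '[0,0,0.015,0,0,0.001,-1]'>/dev/null; python3 t.py; python3 -m crank '[0,0,0.015,0,0,0.001,-1]'|grep -E "pos|wid"; python3 t.py
```

```text
TQ [-0.14   0.204  0.297] j6 -0.207 F [-1.2 -0.9  5.1]
TQ [-0.068  0.257  0.353] j6 -0.113 F [-0.7 -0.7  5.6]
ee_pos: [0.5783, -0.1171, 0.1955]
width: 0.502
TQ [-0.131  0.266  0.345] j6 -0.019 F [-2.3 -0.8  5.4]
```

```bash
for i in 1; do python3 -m crank '[0,0,0.015,0,0,0.001,-1]'>/dev/null; python3 t.py; python3 -m crank '[0,0,0.015,0,0,0.001,-1]'>/dev/null; python3 t.py; python3 -m crank '[0,0,0.015,0,0,0.001,-1]'>/dev/null; python3 t.py; done
```

```text
TQ [-0.045  0.351  0.323] j6 0.076 F [-0.9 -0.8  7.7]
TQ [-0.107  0.442  0.309] j6 0.17 F [-2.2  0.   7.8]
TQ [-0.077  0.425  0.319] j6 0.264 F [-2.   0.   7.8]
```

```bash
python3 -m crank '[0,0,0.015,0,0,0.001,-1]'>/dev/null; python3 t.py; python3 -m crank '[0,0,0.015,0,0,0.001,-1]'>/dev/null; python3 t.py; python3 -m crank '[0,0,0.015,0,0,0.001,-1]'|grep -E "pos|wid|clock"; python3 t.py
```

```text
TQ [-0.074  0.49   0.365] j6 0.358 F [-2.3 -0.8  9.2]
TQ [-0.044  0.563  0.373] j6 0.452 F [-3.1  0.5  9.8]
clock: 19.25
ee_pos: [0.5784, -0.1171, 0.1936]
width: 0.503
TQ [0.003 0.594 0.442] j6 0.546 F [-3.3 -0.2 10.3]
```

```bash
python3 -m crank '[0,0,0.01,0,0,0,-1]'>/dev/null; python3 t.py; python3 -m crank '[0,0,0.01,0,0,0,-1]'>/dev/null; python3 t.py; python3 -m crank '[0,0,0.01,0,0,0,-1]'|grep -E "pos"; python3 t.py
```

```text
TQ [-0.01   0.508  0.519] j6 0.608 F [-2.4 -0.5  9.3]
TQ [-0.087  0.513  0.462] j6 0.671 F [-3.5 -0.4  9.1]
ee_pos: [0.5783, -0.1171, 0.1932]
TQ [-0.095  0.434  0.591] j6 0.733 F [-3.1  0.5  7.6]
```

```bash
python3 -m crank '[0,0,0,0,0,0,-1]'>/dev/null; python3 t.py; python3 -m crank '[0,0,0,0,0,0,-1]'>/dev/null; python3 t.py; python3 -m crank '[0,0,0,0,0,0,-1]'>/dev/null; python3 t.py;python3 -m crank '[0,0,0,0,0,0,-1]'>/dev/null; python3 t.py
```

```text
TQ [-0.108  0.458  0.545] j6 0.732 F [-2.  -1.3  9.2]
TQ [-0.019  0.505  0.508] j6 0.731 F [-3.1 -0.5  8.3]
TQ [-0.056  0.439  0.57 ] j6 0.731 F [-2.5 -0.8  7.5]
TQ [-0.051  0.471  0.509] j6 0.731 F [-2.7 -0.4  8.5]
```

```bash
python3 -m crank '[0,0,0.005,0,0,0,-1]'>/dev/null; python3 t.py; python3 -m crank '[0,0,0.004,0,0,0,-1]'>/dev/null; python3 t.py; for i in 1; do python3 -m crank '[0,0,0,0,0,0,-1]'>/dev/null; python3 t.py;python3 -m crank '[0,0,0,0,0,0,-1]'>/dev/null; python3 t.py; python3 -m crank '[0,0,0,0,0,0,-1]'>/dev/null; python3 t.py;python3 -m crank '[0,0,0,0,0,0,-1]'>/dev/null; python3 t.py; done
```

```text
TQ [-0.098  0.415  0.603] j6 0.763 F [-2.6 -0.4  7.9]
TQ [-0.049  0.429  0.549] j6 0.788 F [-1.   0.2  8.3]
TQ [-0.046  0.405  0.562] j6 0.788 F [-2.2 -0.5  8.8]
TQ [-0.104  0.421  0.579] j6 0.787 F [-2.7 -1.   8.6]
TQ [-0.074  0.405  0.54 ] j6 0.787 F [-2.5 -0.5  8.6]
TQ [-0.034  0.429  0.551] j6 0.787 F [-2.4 -1.   8.2]
```

```bash
python3 -m crank '[0,0,0.005,0,0,0,-1]'>/dev/null; python3 t.py; for i in 1; do python3 -m crank '[0,0,0,0,0,0,-1]'>/dev/null; python3 t.py;python3 -m crank '[0,0,0,0,0,0,-1]'>/dev/null; python3 t.py; python3 -m crank '[0,0,0,0,0,0,-1]'>/dev/null; python3 t.py;python3 -m crank '[0,0,0,0,0,0,-1]'>/dev/null; python3 t.py; done
```

```text
TQ [-0.091  0.446  0.62 ] j6 0.819 F [-3.3 -0.3  6.7]
TQ [-0.082  0.386  0.567] j6 0.819 F [-2.2 -0.1  8.3]
TQ [-0.123  0.422  0.553] j6 0.819 F [-1.5 -0.2  7.7]
TQ [-0.031  0.445  0.587] j6 0.819 F [-2.1 -1.1  8.6]
TQ [-0.109  0.429  0.572] j6 0.819 F [-1.9 -0.9  7.2]
```

```bash
python3 -m crank '[0,0,0.003,0,0,0,-1]'>/dev/null; python3 t.py; python3 -m crank '[0,0,0,0,0,0,-1]'>/dev/null; python3 t.py;python3 -m crank '[0,0,0,0,0,0,-1]'>/dev/null; python3 t.py; python3 -m crank '[0,0,0,0,0,0,-1]'>/dev/null; python3 t.py; python3 -m crank '[0,0,0,0,0,0,0.3,0,0,0,0,0,0,1,0,0,0,0,0,0,1,0,0,0,0,0,0,1,0,0,0,0,0,-0.02,1,0,0,0,0,0,-0.06,1,0,0,0,0,0,-0.09,1,0,0,0,0,0,-0.09,1,0,0,0,0,0,-0.06,1,0,0,0,0,0,0,1]'
python3 - <<'E'
from h import *
st=arm.sense(); w=arm.snapshot("wrist"); cv2.imwrite("pics/w6.png",w[:,:,::-1]); print(st["joint_positions"])
E
```

```text
TQ [-0.094  0.34   0.544] j6 0.838 F [-2.1 -0.9  7.1]
TQ [-0.082  0.373  0.559] j6 0.838 F [-2.4 -0.4  8.4]
TQ [-0.062  0.415  0.606] j6 0.837 F [-2.2 -0.2  6.9]
TQ [-0.09   0.404  0.545] j6 0.837 F [-2.1  0.   9.4]
clock: 22.45
ee_pos: [0.5809, -0.1174, 0.3591]
ee_rot: [0.974, 0.227, 0.006, 0.003]
wrist_force: [0.5, 0.3, 0.5]
width: 0.999
grasp_force: 0.0
[-2.72958314e-01  1.49415075e-01  1.57074388e+00  8.49096534e-05
  1.40826569e+00  8.39288904e-01]
```

View pics/w6.png

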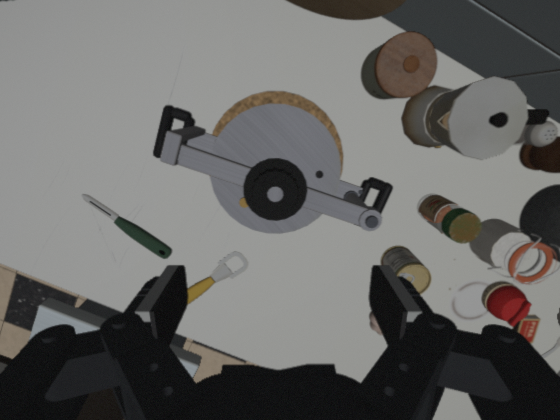

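The final view shows the bar running from the pivot at (371,220) into the catch at (170,148), and the lid level under the knob at (275,190). Everything else is undisturbed and the gripper is open and clear. The torque rise of about 0.24 N m means a clamp of roughly 65 N, so I'm handing in.

```bash
python3 -c "
from rig import arm
print(arm.hand_in())"
```

```text
the job is handed in; nothing more can be done
None
```

I closed the cooker and handed it in at about 22 s of the 72 s allowed; no verdict came back. The lid is on the seal, the bar is against its stop in the catch, and the knob is screwed to an estimated 65 N (from torque, 0.24 N m above free running, slightly under the suggested 0.25–0.3), with the gripper open and clear.

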